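# Release the laptop's drive caddy with the pin tool

## Robot

A 7-joint arm with a two-finger parallel gripper is mounted at the origin on the work surface. World frame = base frame: x ahead of the robot, y to its left, z up, the work surface at z = 0. Lengths are in m, angles in rad, forces in N, time in s.
With the tool pointing down it reaches from about 0.4 to 0.875 m from the base axis. Payload 6.5 kg.
Tool frame: the origin (TCP) lies on the mounting face of the last link; the fingertips stand 166 mm ahead of it and the grasp point (between the pads) lies arm.pinch_z ahead of it (arm.pinch_z is the distance from the TCP to the grasp point, in m); z points along the fingers, y is the direction in which the jaws open and shut (so a half turn about z gives the same grasp; the last joint's range is limited). The gripper opens to 88 mm and grips with 3 to 60 N. Pads are 18 mm wide; open, the fingers measure 123 mm over their backs; the gripper's body (75 mm by 187 mm) begins 45 mm behind the grasp point.
Start: joints at [1.218, 0.536, -0.004, 1.538, 0.003, 1.067, -0.071], TCP at [0.184, -0.623, 0.405] pointing down, gripper open.
Joint ranges: [-2.7, 2.7], [-0.37, 2.16], [-1.27, 1.26], [0.24, 2.4], [-1.31, 4.45], [0.19, 1.91], [-2.76, 2.76]. Speed limits (rad/s): [2.39, 2.39, 3.14, 3.14, 3.14, 3.14, 3.14].

## Interface

Orientations are given as a unit quaternion [w, x, y, z].
In Python, from plant import arm, imaging, job_done gives the robot as it stands.
- The arm moves only by the shell command python3 -m handwheel 'ROWS' [OPENING]. ROWS is JSON, a list of rows, each a list of 6 numbers: the shift along the tool's x, y, z in mm, then the turn, a rotation vector about the tool's x, y, z in degrees. A call has 1 to 10 rows; each row shifts and turns the commanded pose from where the row before left it, along the tool's axes as they then stand; what a row does not reach is not made up. A row lasts 1/12 s, in which the tool goes at most 41.7 mm and 7.16 degrees, less where a joint would pass 70% of its speed; a pose out of reach is approached as far as the arm can. A call is refused whole if a number of a shift passes 41.7 or a number of a turn 7.16, either way. A call with a gripper value outside its range is refused whole. OPENING is the opening in per cent of the stroke, from 0 (shut) to 100 (fully open), set as the call begins (- or left out, the last holds). The fingers move at their own pace and stop on an object; the grip force is fixed at half the most. Time passes only in rows, so rows that do not move let the fingers close. It gives the time, the measured TCP pose, the force and the opening at its end, in the units of the state.
- arm.state(): the state, without advancing time (a new reading comes with each control period).
- imaging.capture(name): name is "scene" or "top" or "wrist"; returns a dict with "frame" (384x512x3 uint8, red, green, blue), "range_z" (384x512 float32, m along the optical axis (not along the pixel's ray), 0 where there is no reading), "camera_matrix" (3x3 intrinsics, pixels), "view" (4x4, takes a point from world to camera coordinates). Camera axes: x right, y down, z forward; pixel columns grow to the right and rows downward; lengths in m; the calibration is good to about 2 mm. A picture is of the moment at which its call begins.
- job_done(): hands the job in, once; it reports no verdict.
The state is a dict: "clock": time; "q": joint angles; "qvel": joint speeds; "joint_torque": joint torques, N m; "ee_pos": TCP position; "tcp_rot": TCP orientation; "force": force on the tool from outside, world axes, zero at the start; "ft_torque": the same for the moment, N m; "finger_gap": opening from 0.0 (shut) to 1.0 (fully open).
Only numpy, scipy, OpenCV 4.12 (cv2) and the standard library are available. Lean on these libraries where they do the work, as an engineer would, in place of code of your own. Each camera call takes 0.05 s, during which the arm holds its last target.

## Task

Take the yellow-handled pin tool from the grey stand, press the orange release button fully down in the well of the laptop's silver drive caddy with its pin, and keep it held down while you push the caddy out of the laptop's side by at least 50 mm. Then lift the pin out and put the tool back upright in the hole it came from, leaving the blue brush in the stand undisturbed.

Things in the scene. Friction and masses are not known exactly. Their poses are not given: they have to be found in the camera images.
- pin_tool: Loose yellow-handled pin tool, 70 g, upright in one of the stand's two holes; which one varies. Origin at the pin's tip, z up along the tool: steel pin, 6 mm thick, from 0 to 45 mm; black round collar, 40 mm wide, 45 to 49 mm, resting on the stand's top; yellow handle, 22 x 22 mm square with faces along the tool's x and y, 49 to 111 mm. At the start its x lies along the stand's x.
- brush: Blue-handled brush of the same shape and size (a tan brush 12 mm thick in place of the pin's end), in the stand's other hole. Origin at its lower tip. To be left alone.
- stand: Fixed grey block, 150 (x) x 70 (y) x 55 mm, origin at the centre of its underside, on the table. Two holes in its top, 20 x 20 mm and 50 mm deep, 38 mm from the middle towards +x and -x. A tool hanging in it by its collar has its tip 10 mm above the table.
- button (a point): Centre of the orange release button's top: 24 mm square, at the floor of an open 26 mm square well in the caddy, 10 mm below the caddy's top, 22 mm above the table. Travel 8 mm straight down, on a spring (1.2 N at the top, 3.6 N at the bottom); frees the caddy when over 4.5 mm down; if let up, it locks at home and again 20 mm out. Moves with the caddy. z up; the caddy slides out along -y.
- caddy (a joint): How far the silver drive caddy (106 mm long, 88 wide) has slid out of the end of the fixed, black, upturned laptop base (210 x 300 mm, 32 mm high, tops level), m: 0 home, 0.080 at its stop. About 1.5 N of friction; it stays where left. A pin in the well pushes it by the well's wall. The well's centre is 33 mm from its outer end.
Not all that is in view belongs to the job. Several things have the shape of the pin_tool; the one meant has the colours described above.

How it is judged:
By the outcome, as a careful person would: the job done as asked, in the order asked, and still so for the second after the job is handed in, with the robot touching nothing.
It also fails if it takes over 53 s, if anything falls off the work surface, if the arm or the gripper's body presses on something with over 40 N, if the wrist force passes 120 N, or if a joint passes its speed limit or range.

## Working session

There is one attempt and no reset: what is moved stays moved. The work goes in short steps, Python scripts to look and compute and a shell command to move; the robot and the scene stay as the last step left them, time stands still between calls to the robot, and variables do not carry over. Pictures are saved under pics/ and viewed, and the job is handed in when it is done.

```bash
ls; mkdir -p pics; cat > h.py <<'E'
import numpy as np, cv2
from plant import arm, imaging
def cap(n,f):
    d=imaging.capture(n); cv2.imwrite('pics/'+f,d['frame'][:,:,::-1]); np.savez('pics/'+f[:-4]+'.npz',**d); return d
def pt(d,u,v,z=None):
    z=d['range_z'][int(round(v)),int(round(u))] if z is None else z
    c=z*np.linalg.inv(d['camera_matrix'])@np.array([u,v,1.]); return (np.linalg.inv(d['view'])@np.r_[c,1])[:3]
def cloud(d):
    h,w=d['range_z'].shape; v,u=np.mgrid[:h,:w]; p=np.stack([u,v,np.ones_like(u)],-1)@np.linalg.inv(d['camera_matrix']).T*d['range_z'][...,None]
    V=np.linalg.inv(d['view']); return p@V[:3,:3].T+V[:3,3]
E
python3 - <<'E'
from h import *
print(arm.state(), arm.pinch_z)
for n in ['scene','top','wrist']:
    d=cap(n,n+'0.png'); print(n,np.linalg.inv(d['view'])[:3].round(3).tolist(),d['camera_matrix'][0])
E
```

```text
pics
{'clock': 0.0, 'q': array([ 1.21782835,  0.53714058, -0.00443337,  1.53883113,  0.00256339,
        1.06726547, -0.07121659]), 'qvel': array([ 9.48778150e-05,  1.46084564e-04,  4.06373569e-04, -4.64941995e-04,
       -8.12429067e-04, -1.01185665e-03, -4.23047330e-05]), 'joint_torque': array([ 1.11266250e-03, -5.70978534e+01,  9.91136581e-01, -2.51602757e+01,
       -5.62305143e-02,  1.80152105e-02,  1.56835777e-04]), 'ee_pos': array([ 0.18377356, -0.62315402,  0.40387183]), 'tcp_rot': array([-8.03285436e-04,  9.89735421e-01,  1.42909496e-01, -1.62165839e-04]), 'force': array([-1.01427191, -0.30508833, -0.26024096]), 'ft_torque': array([ 0.03025071, -0.00150263, -0.00351889]), 'finger_gap': 1.0032911577014199} 0.1473
scene [[-0.706, 0.396, -0.587, 1.074], [0.708, 0.389, -0.589, 0.661], [-0.005, -0.832, -0.555, 0.578]] [445.58098301   0.         255.62958856]
top [[-0.022, -0.987, 0.157, 0.411], [-1.0, 0.024, 0.01, 0.116], [-0.014, -0.157, -0.988, 0.92]] [431.55854613   0.         259.06913431]
wrist [[0.282, -0.908, -0.31, 0.264], [-0.96, -0.267, -0.089, -0.6], [-0.002, 0.322, -0.947, 0.383]] [316.62124452   0.         254.27735348]
```

View pics/scene0.png

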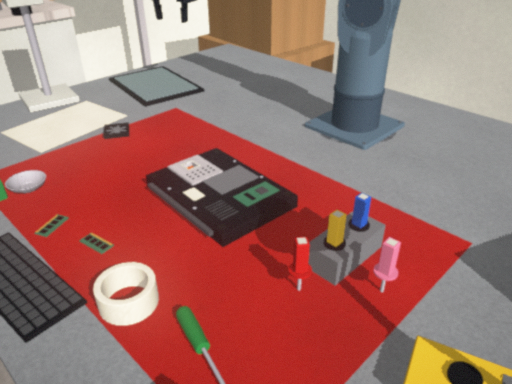

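View pics/top0.png

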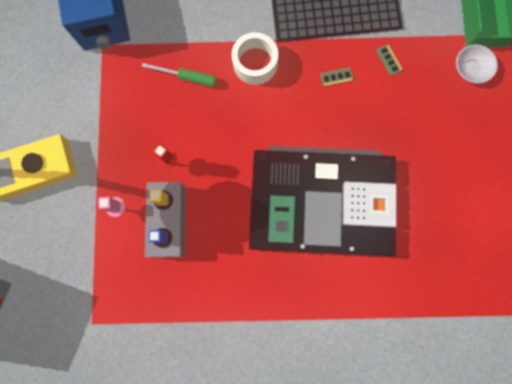

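View pics/wrist0.png

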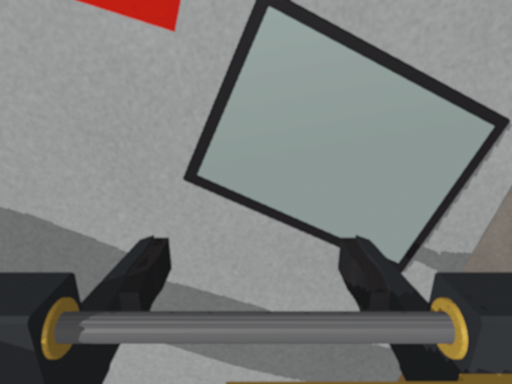

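The pictures show these pin_tool lookalikes. In top0: the yellow/gold handle in the stand at (158,198), the blue brush in the stand at (156,237), a red tool at (162,152) and a pink tool at (107,203). In scene0 they are at (337,230), (361,211), (301,255) and (388,258). I choose the yellow one in the stand. The caddy's button is at top0 (379,204).

```bash
python3 - <<'E'
from h import *
out=[]
for n,(u0,u1,v0,v1) in {'top':(90,210,130,270),'scene':(280,420,180,300)}.items():
    d=dict(np.load(f'pics/{n}0.npz')); out.append(cv2.resize(d['frame'][v0:v1,u0:u1,::-1],(400,400),interpolation=cv2.INTER_CUBIC))
    P=cloud(d); f=d['frame'].astype(int); hsv=cv2.cvtColor(d['frame'],cv2.COLOR_RGB2HSV).astype(int)
    H,S,V=hsv[...,0],hsv[...,1],hsv[...,2]
    box=np.zeros(H.shape,bool); box[v0:v1,u0:u1]=1
    def rep(name,m):
        p=P[m]; print(n,name,m.sum(),np.percentile(p,[2,50,98],axis=0).round(4).tolist())
    ye=box&(H>18)&(H<32)&(S>120); rep('yellow',ye)
    bl=box&(H>105)&(H<130)&(S>120); rep('blue',bl)
    for nm,m in(('yellowtop',ye),('bluetop',bl)):
        z=np.percentile(P[m][:,2],95); rep(nm,m&(P[...,2]>z-.006))
    stm=box&(S<60)&(P[...,2]>.047)&(P[...,2]<.063); rep('standtop',stm)
    r=cv2.minAreaRect(P[stm][:,:2].astype(np.float32)*1000); print(r)
    orr=(H>5)&(H<18)&(S>150)&(P[...,0]<.6)&(P[...,2]<.05)&(P[...,1]<0)&(P[...,1]>-.3)&(P[...,0]>.2); rep('orange',orr)
    lp=(P[...,2]>.024)&(P[...,2]<.042)&(P[...,0]>.2)&(P[...,0]<.6)&(P[...,1]<.15)&(P[...,1]>-.3); rep('laptop',lp)
    print(cv2.minAreaRect(P[lp][:,:2].astype(np.float32)*1000))
    sil=lp&(S<50)&(V>170); rep('silver',sil); print(cv2.minAreaRect(P[sil&(P[...,1]<-.1)][:,:2].astype(np.float32)*1000) if (sil&(P[...,1]<-.1)).sum() else '')
    if n=='top':
        for u,v in((162,152),(107,203)): 
            q=P[v-8:v+9,u-8:u+9].reshape(-1,3); q=q[q[:,2]>.06]; print('decoy',np.median(q,0).round(3),q[:,2].max().round(3))
        d2=cv2.resize(d['frame'][140:265,320:410,::-1],(400,555),interpolation=cv2.INTER_CUBIC); cv2.imwrite('pics/cad.png',d2)
cv2.imwrite('pics/crop.png',np.hstack(out))
E
```

```text
top yellow 153 [[0.5271, 0.3082, 0.0706], [0.5332, 0.3102, 0.109], [0.5477, 0.3298, 0.1234]]
top blue 19 [[0.4526, 0.3094, 0.1188], [0.4564, 0.3117, 0.1201], [0.4712, 0.3194, 0.1234]]
top yellowtop 62 [[0.5273, 0.3086, 0.1176], [0.5331, 0.3129, 0.1207], [0.5484, 0.33, 0.1236]]
top bluetop 19 [[0.4526, 0.3094, 0.1188], [0.4564, 0.3117, 0.1201], [0.4712, 0.3194, 0.1234]]
top standtop 1859 [[0.4281, 0.2848, 0.0513], [0.4981, 0.3125, 0.0551], [0.5719, 0.3533, 0.0591]]
((500.3102111816406, 319.8204040527344), (71.04100036621094, 148.99595642089844), 89.58904266357422)
top orange 74 [[0.5147, -0.1314, 0.019], [0.5245, -0.1245, 0.022], [0.5331, -0.1163, 0.0256]]
top laptop 11812 [[0.4271, -0.1495, 0.0286], [0.5101, -0.0072, 0.0322], [0.5965, 0.1374, 0.0354]]
((517.3660278320312, -6.261077880859375), (299.33709716796875, 182.81515502929688), 85.93370056152344)
top silver 2249 [[0.4803, -0.1539, 0.0285], [0.5295, -0.0938, 0.0322], [0.5956, -0.0011, 0.0352]]
((523.3223266601562, -126.81816101074219), (58.47261047363281, 90.24284362792969), 86.3339614868164)
decoy [0.624 0.31  0.11 ] 0.92
decoy
[... 396 characters left out ...]
0.5783]]
scene standtop 1372 [[0.4316, 0.293, 0.0481], [0.5188, 0.3417, 0.0558], [0.5759, 0.3593, 0.0599]]
((501.7135314941406, 324.7664489746094), (70.54356384277344, 150.36984252929688), 89.23242950439453)
scene orange 2 [[0.5168, -0.1269, 0.0206], [0.5187, -0.1262, 0.0217], [0.5207, -0.1254, 0.0228]]
scene laptop 5394 [[0.4316, -0.1441, 0.0282], [0.5209, 0.0179, 0.0324], [0.5971, 0.1457, 0.0348]]
((516.25341796875, -2.46478271484375), (303.12689208984375, 183.29039001464844), 86.92217254638672)
scene silver 868 [[0.4827, -0.1485, 0.0282], [0.5328, -0.0855, 0.0322], [0.5967, 0.0014, 0.0342]]
((521.9553833007812, -126.31995391845703), (52.55324935913086, 90.00714874267578), 89.927490234375)
```

View pics/crop.png

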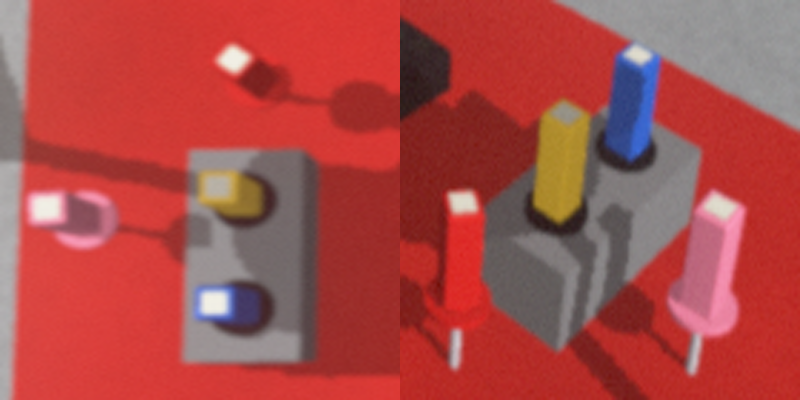

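View pics/cad.png

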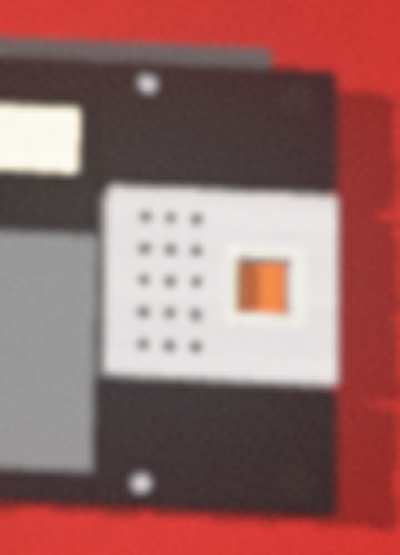

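The crop confirms it: the yellow handle with a black collar is in the stand's +x hole at about (0.539, 0.322), and the blue brush is in the -x hole. The red and pink decoys stand on bare cloth, near (0.624,0.31) and (0.526,0.415). First I turn the tool square and move over the caddy to look.

```bash
python3 -m handwheel '[[10,-10,0,0,0,5.46],[20,-20,0,0,0,5.46],[28,-28,0,0,0,5.46],[20,-36,0,0,0,0],[20,-36,0,0,0,0],[20,-36,0,0,0,0],[20,-36,0,0,0,0],[20,-36,0,0,0,0],[20,-36,0,0,0,0],[20,-36,0,0,0,0]]'
```

```text
clock: 0.98
ee_pos: [0.3718, -0.303, 0.4047]
tcp_rot: [0.0, 1.0, 0.0, -0.0]
force: [1.0, -0.1, -0.3]
finger_gap: 1.0
```

```bash
python3 -m handwheel '[[20,-36,0,0,0,0],[20,-36,0,0,0,0],[20,-36,0,0,0,0],[20,-36,0,0,0,0],[20,-15,0,0,0,0],[0,0,0,0,0,0]]'
python3 - <<'E'
from h import *
d=cap('wrist','w1.png'); s=arm.state(); print(s['ee_pos'],s['clock'])
P=cloud(d);f=d['frame'];hsv=cv2.cvtColor(f,cv2.COLOR_RGB2HSV).astype(int);H,S,V=hsv[...,0],hsv[...,1],hsv[...,2]
m=(H>5)&(H<18)&(S>150)&(P[...,2]<.03)&(P[...,2]>.01)
print(m.sum(),np.percentile(P[m],[1,50,99],axis=0).round(4).tolist(),cv2.minAreaRect(P[m][:,:2].astype(np.float32)*1000))
m=(P[...,2]>.025)&(P[...,2]<.04)&(S<50)&(V>150)&(P[...,1]<-.03)
m=cv2.morphologyEx(m.astype(np.uint8),cv2.MORPH_OPEN,np.ones((3,3)))>0
print(m.sum(),P[m][:,2].mean(),cv2.minAreaRect(P[m][:,:2].astype(np.float32)*1000))
E
```

```text
clock: 1.48
ee_pos: [0.4744, -0.1408, 0.405]
tcp_rot: [-0.001, 1.0, 0.005, 0.001]
force: [1.5, -0.0, 0.3]
finger_gap: 0.999
[ 0.47266616 -0.14340777  0.40464665] 1.5333
213 [[0.5104, -0.1337, 0.0197], [0.5225, -0.1168, 0.0217], [0.5334, -0.1102, 0.0234]] ((522.1220092773438, -122.02062225341797), (22.9102725982666, 22.668058395385742), 85.17311096191406)
8665 0.03163443601926682 ((526.4353637695312, -94.27381896972656), (195.319580078125, 128.49415588378906), 0.008482391014695168)
```

View pics/w1.png

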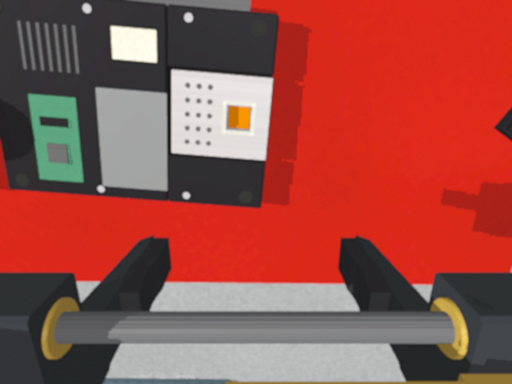

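w1 shows the orange button at px (239,117), which gives (0.522,-0.122,0.0217). The caddy is tilted about 4°, so out is roughly (-0.07,-0.997). Next I go to the stand.

```bash
python3 -m handwheel '[[3,-20,0,0,0,0],[6,-40,0,0,0,0],[6,-40,0,0,0,0],[6,-40,0,0,0,0],[6,-40,0,0,0,0],[6,-40,0,0,0,0],[6,-40,0,0,0,0],[6,-40,0,0,0,0],[6,-40,0,0,0,0],[6,-40,0,0,0,0]]'
python3 -m handwheel '[[6,-40,0,0,0,0],[3,-30,0,0,0,0],[0,0,0,0,0,0],[0,0,0,0,0,0]]'
python3 - <<'E'
from h import *
d=cap('wrist','w2.png'); s=arm.state(); print(s['ee_pos'],s['tcp_rot'],s['clock'])
P=cloud(d);f=d['frame'];hsv=cv2.cvtColor(f,cv2.COLOR_RGB2HSV).astype(int);H,S,V=hsv[...,0],hsv[...,1],hsv[...,2]
for nm,m in (('y',(H>18)&(H<32)&(S>100)),('b',(H>105)&(H<130)&(S>120))):
    m=m&(P[...,1]>.28)&(P[...,1]<.36)&(P[...,2]>.058)&(P[...,2]<.13)
    print(nm,m.sum(),np.percentile(P[m],[2,50,98],axis=0).round(4).tolist())
t=(P[...,2]>.115)&(P[...,2]<.127)&(P[...,0]>.44)&(P[...,0]<.57)&(abs(P[...,1]-.32)<.03)
for c in (P[...,0]>.5,P[...,0]<.5):
    print('tops',(t&c).sum(),cv2.minAreaRect(P[t&c][:,:2].astype(np.float32)*1000),P[t&c][:,2].mean())
st=(S<60)&(P[...,2]>.05)&(P[...,2]<.06)&(abs(P[...,1]-.32)<.05)&(abs(P[...,0]-.5)<.1)
print(cv2.minAreaRect(P[st][:,:2].astype(np.float32)*1000))
d=dict(np.load('pics/w1.npz'));P=cloud(d)
lp=(P[...,2]>.027)&(P[...,2]<.036)&(P[...,0]>.3)&(P[...,1]<.05)
for lo,hi in ((.43,.46),(.46,.5),(.5,.54),(.56,.6)):
    q=P[lp&(P[...,0]>lo)&(P[...,0]<hi)]; print(lo,q[:,0].mean(),np.percentile(q[:,1],.5))
E
```

```text
clock: 2.37
ee_pos: [0.5282, 0.2342, 0.4044]
tcp_rot: [0.001, 1.0, -0.001, -0.0]
force: [0.8, -0.1, 0.7]
finger_gap: 0.997
clock: 2.7
ee_pos: [0.5367, 0.3045, 0.404]
tcp_rot: [0.0, 1.0, 0.001, -0.001]
force: [0.7, -0.2, 0.5]
finger_gap: 1.0
[0.53721134 0.30274314 0.40405463] [ 9.83597825e-04  9.99999452e-01 -2.75565702e-05 -3.58606793e-04] 2.75
y 732 [[0.5281, 0.3088, 0.0584], [0.5482, 0.3193, 0.1124], [0.5492, 0.3329, 0.1214]]
b 672 [[0.4562, 0.3104, 0.0584], [0.4727, 0.3211, 0.0954], [0.4735, 0.3325, 0.121]]
tops 621 ((538.4520874023438, 320.56298828125), (21.75934600830078, 21.33452796936035), 89.74234008789062) 0.12040210595966634
tops 521 ((462.2153625488281, 321.0840759277344), (22.162839889526367, 22.095369338989258), 0.46609199047088623) 0.12015354430213245
((500.13336181640625, 321.1649475097656), (69.51521301269531, 149.8245849609375), 89.54720306396484)
0.43 0.44520362184118456 -0.1495213696585154
0.46 0.4803276978705698 -0.15214980845730577
0.5 0.5201569966230125 -0.15534370752006982
0.56 0.5809077449448465 -0.1596080808204012
```

View pics/w2.png

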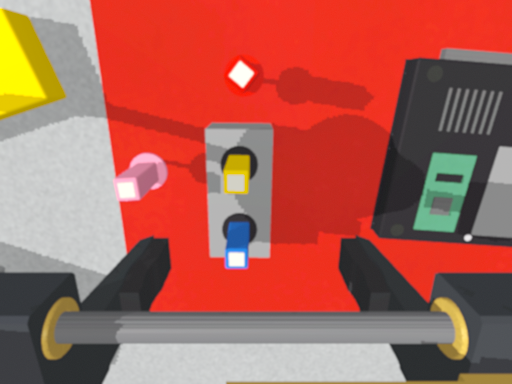

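w2 shows the yellow top at px (236,182), which gives (0.5385, 0.3208), top z 0.1203. That matches the top and scene views and is square to world. Descending to a grasp height of z=0.095.

```bash
python3 -m handwheel '[[1.3,-10,20,0,0,0],[0,-8.3,30,0,0,0],[0,0,30,0,0,0],[0,0,25,0,0,0],[0,0,20,0,0,0],[0,0,15,0,0,0],[0,0,12,0,0,0],[0,0,6,0,0,0],[0,0,4,0,0,0],[0,0,0,0,0,0]]'
```

```text
clock: 3.58
ee_pos: [0.5384, 0.3217, 0.2425]
tcp_rot: [0.0, 1.0, -0.0, -0.0]
force: [-0.2, 0.3, -1.2]
finger_gap: 0.999
```

```bash
python3 -m handwheel '[[0,0,0,0,0,0],[0,0,0,0,0,0],[0,0,0,0,0,0],[0,0,0,0,0,0],[0,0,0,0,0,0],[0,0,0,0,0,0],[0,0,0,0,0,0],[0,0,0,0,0,0]]' 10; python3 -c "
from h import *
s=arm.state();print(s['ee_pos'],s['finger_gap'],s['force'])"
```

```text
clock: 4.25
ee_pos: [0.5381, 0.3226, 0.2427]
tcp_rot: [-0.0, 1.0, 0.0, -0.0]
force: [-0.3, 0.2, 0.9]
finger_gap: 0.416
[0.53809489 0.32260528 0.24271791] 0.41591479629823286 [-0.29934168  0.17231362  0.86076107]
```

```bash
python3 -m handwheel '[[0,0,0,0,0,0],[0,0,0,0,0,0],[0,0,0,0,0,0],[0,0,0,0,0,0],[0,0,0,0,0,0],[0,0,0,0,0,0]]' 10; python3 -c "
from h import *
s=arm.state();print(s['ee_pos'],s['finger_gap'],s['force'])"
```

```text
clock: 4.75
ee_pos: [0.5381, 0.3225, 0.2427]
tcp_rot: [0.0, 1.0, 0.0, -0.0]
force: [1.2, -0.6, 0.9]
finger_gap: 0.246
[0.53810074 0.32249567 0.24266591] 0.24638977124697917 [ 1.17816994 -0.63678135  0.94007179]
```

```bash
python3 -m handwheel '[[0,0,-5,0,0,0],[0,0,-10,0,0,0],[0,0,-15,0,0,0],[0,0,-20,0,0,0],[0,0,-20,0,0,0],[0,0,-15,0,0,0],[0,0,-10,0,0,0],[0,0,-5,0,0,0],[0,0,0,0,0,0],[0,0,0,0,0,0]]'
python3 - <<'E'
from h import *
for n in ('scene','wrist','top'):
    d=cap(n,n+'3.png'); s=arm.state()
    P=cloud(d);hsv=cv2.cvtColor(d['frame'],cv2.COLOR_RGB2HSV).astype(int);H,S,V=hsv[...,0],hsv[...,1],hsv[...,2]
    m=(H>18)&(H<32)&(S>100)&(abs(P[...,0]-.538)<.04)&(abs(P[...,1]-.322)<.04)
    if m.sum(): print(n,m.sum(),np.percentile(P[m],[2,50,98],axis=0).round(4).tolist())
print(s['ee_pos'],s['force'],s['finger_gap'])
cv2.imwrite('pics/s3.png',np.hstack([cv2.resize(cv2.imread('pics/scene3.png')[150:300,260:420],(400,375)),cv2.resize(cv2.imread('pics/wrist3.png'),(400,375))]))
E
```

```text
clock: 5.58
ee_pos: [0.5379, 0.3224, 0.3423]
tcp_rot: [0.0, 1.0, 0.0, -0.0]
force: [-0.8, -0.9, 0.2]
finger_gap: 0.246
scene 608 [[0.536, 0.2949, 0.1602], [0.549, 0.3265, 0.2009], [0.5631, 0.3533, 0.2704]]
wrist 6841 [[0.5396, 0.2853, 0.1607], [0.5485, 0.3199, 0.2187], [0.5669, 0.3509, 0.2659]]
[0.53780805 0.32231845 0.34160811] [-0.11024    -0.20175316 -0.61859922] 0.24486182141849414
```

View pics/s3.png

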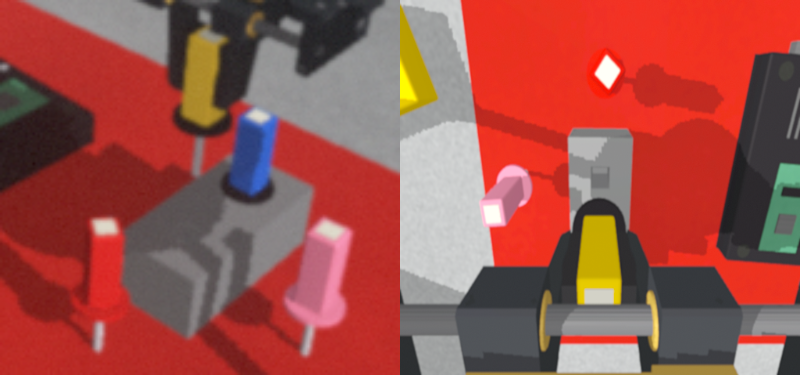

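The tool is held upright, with its hole empty and the brush untouched. Moving over the button.

```bash
python3 -m handwheel '[[0,15,0,0,0,0],[0,30,0,0,0,0],[-2,38,0,0,0,0],[-2,40,0,0,0,0],[-2,40,0,0,0,0],[-2,40,0,0,0,0],[-2,40,0,0,0,0],[-2,40,0,0,0,0],[-2,40,0,0,0,0],[-2,40,0,0,0,0]]'
python3 -m handwheel '[[0,36,0,0,0,0],[0,25,0,0,0,0],[0,14,0,0,0,0],[0,7,0,0,0,0],[0,0,0,0,0,0],[0,0,0,0,0,0]]'
python3 -c "
from h import *
s=arm.state();print(s['ee_pos'],s['tcp_rot'],s['force'])"
```

```text
clock: 6.57
ee_pos: [0.5213, -0.0434, 0.3424]
tcp_rot: [0.0, 1.0, 0.0, -0.0]
force: [1.0, -0.4, -1.1]
finger_gap: 0.245
clock: 7.07
ee_pos: [0.5222, -0.122, 0.3425]
tcp_rot: [-0.0, 1.0, 0.001, -0.0]
force: [-1.4, 0.6, -0.5]
finger_gap: 0.244
[ 0.52223758 -0.12198358  0.34249885] [-2.93092581e-04  9.99999775e-01  5.56832058e-04 -2.31801238e-04] [-1.41585199  0.58401341 -0.47729365]
```

```bash
python3 -m handwheel '[[0,0,8,0,0,0],[0,0,15,0,0,0],[0,0,17,0,0,0],[0,0,14,0,0,0],[0,0,8,0,0,0],[0,0,4,0,0,0],[0,0,0,0,0,0],[0,0,0,0,0,0]]'
python3 - <<'E'
from h import *
a=cap('scene','scene4.png')['frame'][150:260,140:300,::-1];b=cap('wrist','wrist4.png')['frame'][:,:,::-1]; c=cap('top','top4.png')['frame'][130:270,300:440,::-1]
cv2.imwrite('pics/s4.png',np.hstack([cv2.resize(a,(400,300),interpolation=2),cv2.resize(b,(400,300))]))
E
```

```text
clock: 7.73
ee_pos: [0.5228, -0.122, 0.2769]
tcp_rot: [-0.0, 1.0, 0.001, 0.0]
force: [-0.5, 0.2, -1.0]
finger_gap: 0.248
```

View pics/s4.png

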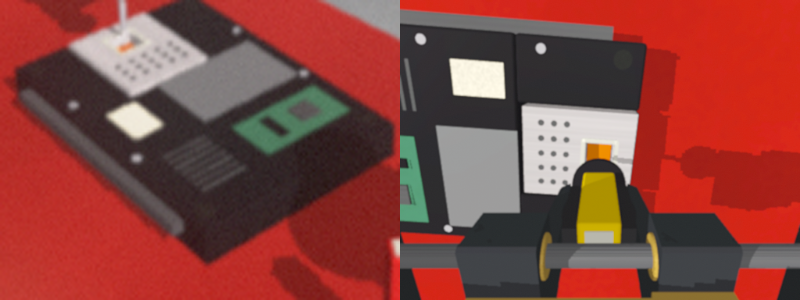

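```bash
python3 - <<'E'
from h import *
d=dict(np.load('pics/scene4.npz'))
def pr(p): c=d['view']@np.r_[p,1]; c=d['camera_matrix']@c[:3]; return c[:2]/c[2]
im=cv2.resize(d['frame'][130:200,155:225,::-1],(700,700),interpolation=2)
t=(pr([.5226,-.122,.0442])-[155,130]+.5)*10; b=(pr([.5222,-.1223,.022])-[155,130]+.5)*10
cv2.circle(im,tuple(map(int,t)),8,(0,255,0),2); cv2.circle(im,tuple(map(int,b)),8,(255,0,0),2)
cv2.imwrite('pics/s4b.png',im[:,:])
E
```

```text
(no output)
```

View pics/s4b.png

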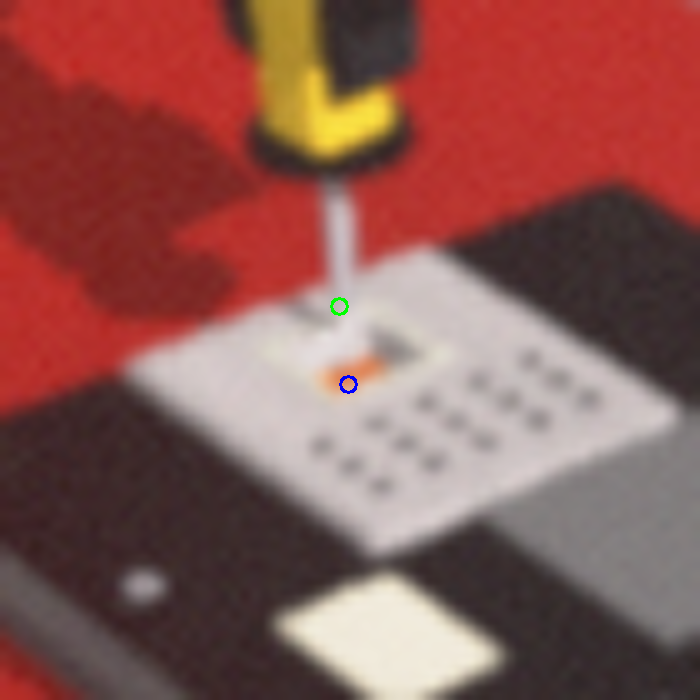

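s4b: the tip at px (342,310) matches its predicted point over the well, and the button lies inside the well rim. Descending and watching the force.

```bash
for i in 1; do python3 -m handwheel '[[0,0,6,0,0,0],[0,0,8,0,0,0],[0,0,6,0,0,0],[0,0,2,0,0,0],[0,0,0,0,0,0],[0,0,0,0,0,0]]'; python3 -m handwheel '[[0,0,2,0,0,0],[0,0,2,0,0,0],[0,0,0,0,0,0],[0,0,0,0,0,0]]';  python3 -m handwheel '[[0,0,2,0,0,0],[0,0,1,0,0,0],[0,0,0,0,0,0],[0,0,0,0,0,0]]'; done
```

```text
clock: 8.38
ee_pos: [0.5223, -0.1224, 0.2544]
tcp_rot: [-0.0, 1.0, 0.0, -0.001]
force: [0.3, -0.3, 1.1]
finger_gap: 0.246
clock: 8.72
ee_pos: [0.5226, -0.1225, 0.2508]
tcp_rot: [0.0, 1.0, 0.0, 0.0]
force: [0.2, 0.4, 1.1]
finger_gap: 0.246
clock: 9.05
ee_pos: [0.5226, -0.1224, 0.2478]
tcp_rot: [0.0, 1.0, 0.0, 0.0]
force: [0.0, 0.0, 2.4]
finger_gap: 0.246
```

```bash
python3 -m handwheel '[[0,0,1,0,0,0],[0,0,0,0,0,0],[0,0,0,0,0,0]]'; python3 -m handwheel '[[0,0,1,0,0,0],[0,0,0,0,0,0],[0,0,0,0,0,0]]'
```

```text
clock: 9.3
ee_pos: [0.5226, -0.1225, 0.2467]
tcp_rot: [0.0, 1.0, 0.0, 0.0]
force: [-0.7, -0.2, 3.0]
finger_gap: 0.248
clock: 9.55
ee_pos: [0.5227, -0.1225, 0.2462]
tcp_rot: [0.0, 1.0, 0.0, 0.0]
force: [-2.9, -0.4, 8.9]
finger_gap: 0.247
```

The button is at its bottom stop: tip about 13.5 mm above the table, and the force has jumped to 9 N. Now I push out along (-0.074,-0.997).

```bash
python3 -m handwheel '[[-0.1,1.5,0,0,0,0],[-0.2,3,0,0,0,0],[-0.3,3.5,0,0,0,0],[-0.3,4,0,0,0,0],[-0.3,4,0,0,0,0],[-0.3,4,0,0,0,0],[-0.3,4,0,0,0,0],[-0.1,2,0,0,0,0],[0,0,0,0,0,0]]'
python3 - <<'E'
from h import *
s=arm.state();print(s['ee_pos'],s['force'],s['ft_torque'])
a=cap('scene','scene5.png')['frame'][130:230,130:250,::-1]; c=cap('top','top5.png')['frame'][130:270,300:440,::-1]
cv2.imwrite('pics/s5.png',np.hstack([cv2.resize(a,(400,333),interpolation=2),cv2.resize(c,(333,333),interpolation=2)]))
E
```

```text
clock: 10.3
ee_pos: [0.5208, -0.1487, 0.2462]
tcp_rot: [0.0, 1.0, 0.0, 0.0]
force: [-1.2, 0.6, 8.1]
finger_gap: 0.239
[ 0.52081117 -0.14866259  0.2462382 ] [-1.21149048  0.61468629  8.0561577 ] [-0.03486426  0.61181215 -0.00236389]
```

View pics/s5.png

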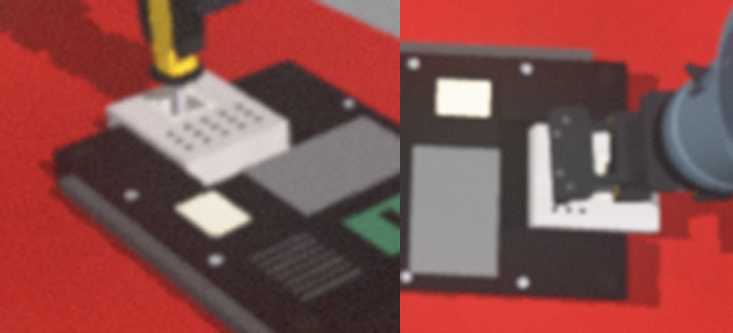

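The caddy is moving out with the pin, and the button is still at its stop (8 N). Continuing.

```bash
python3 -m handwheel '[[-0.2,2.5,0,0,0,0],[-0.3,4,0,0,0,0],[-0.4,5,0,0,0,0],[-0.4,5,0,0,0,0],[-0.4,5,0,0,0,0],[-0.4,5,0,0,0,0],[-0.4,5,0,0,0,0],[-0.4,5,0,0,0,0],[-0.3,4,0,0,0,0],[-0.2,2.5,0,0,0,0]]'
python3 -m handwheel '[[-0.1,1,0,0,0,0],[0,0,0,0,0,0],[0,0,0,0,0,0]]'
python3 - <<'E'
from h import *
s=arm.state();print(s['ee_pos'],s['force'],s['ft_torque'])
d=cap('scene','scene6.png');a=d['frame'][130:230,130:250,::-1]; c=cap('top','top6.png')['frame'][130:270,300:440,::-1]
P=cloud(d);m=(P[...,2]>.027)&(P[...,2]<.037)&(P[...,0]>.48)&(P[...,0]<.5)&(P[...,1]<-.1)&(P[...,1]>-.35);print(np.percentile(P[m][:,1],[1,5]))
cv2.imwrite('pics/s6.png',np.hstack([cv2.resize(a,(400,333),interpolation=2),cv2.resize(c,(333,333),interpolation=2)]))
E
```

```text
clock: 11.23
ee_pos: [0.5176, -0.1915, 0.2463]
tcp_rot: [-0.0, 1.0, 0.0, 0.0]
force: [-1.7, 2.2, 8.0]
finger_gap: 0.246
clock: 11.48
ee_pos: [0.5175, -0.1925, 0.2463]
tcp_rot: [0.0, 1.0, 0.0, 0.0]
force: [-0.8, 0.7, 7.0]
finger_gap: 0.247
[ 0.51753426 -0.19246816  0.24628604] [-0.83155555  0.73766619  6.99406708] [0.17370225 0.39934928 0.03013241]
[-0.21226243 -0.2077537 ]
```

View pics/s6.png

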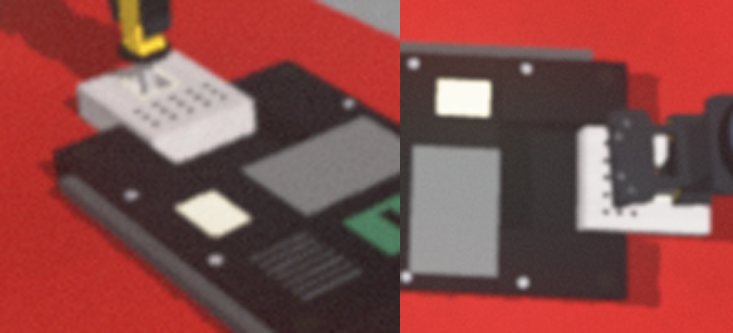

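The caddy's outer end is at y≈-0.212 against -0.153 at home, so it is about 60 mm out. Lifting the pin straight up.

```bash
python3 -m handwheel '[[0,0,-3,0,0,0],[0,0,-6,0,0,0],[0,0,-10,0,0,0],[0,0,-15,0,0,0],[0,0,-18,0,0,0],[0,0,-18,0,0,0],[0,0,-15,0,0,0],[0,0,-8,0,0,0],[0,0,-3,0,0,0],[0,0,0,0,0,0]]'
python3 - <<'E'
from h import *
s=arm.state();print(s['ee_pos'],s['force'],s['ft_torque'])
d=cap('scene','scene7.png');b=cap('wrist','wrist7.png')
for n,e in((('scene'),d),('wrist',b)):
  P=cloud(e)
  for lo in(.49,.54): 
    m=(P[...,2]>.027)&(P[...,2]<.037)&(P[...,0]>lo)&(P[...,0]<lo+.01)&(P[...,1]<-.1)&(P[...,1]>-.35);print(n,np.percentile(P[m][:,1],1))
cv2.imwrite('pics/s7.png',np.hstack([cv2.resize(d['frame'][80:230,100:260,::-1],(400,375),interpolation=2),cv2.resize(b['frame'][:,:,::-1],(400,375))]))
E
```

```text
clock: 12.42
ee_pos: [0.5172, -0.1925, 0.3422]
tcp_rot: [0.0, 1.0, 0.0, 0.0]
force: [-0.4, -1.3, -1.0]
finger_gap: 0.248
[ 0.51717255 -0.19250037  0.34221775] [-0.41484756 -1.28848128 -1.02569568] [-0.01603326 -0.00972637 -0.00953757]
scene -0.2198150419553425
scene -0.22243832268230004
wrist -0.22329023847762075
wrist -0.22714181955415877
```

View pics/s7.png

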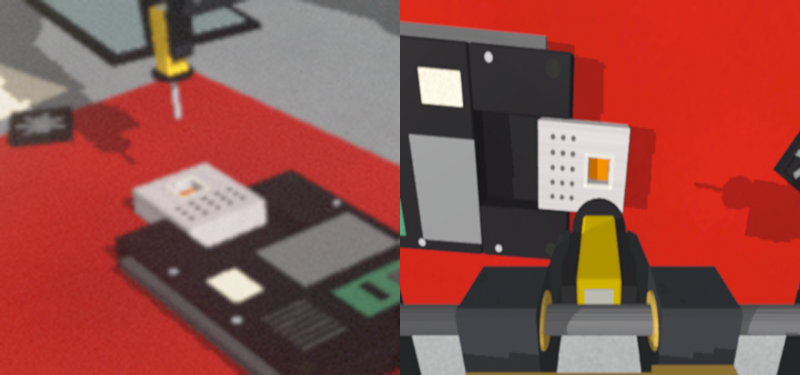

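w7 shows the caddy about 70 mm out with the pin clear, and the tool in hand looks the same as at pickup. Returning to the hole at TCP (0.5383, 0.3222).

```bash
python3 -m handwheel '[[0,-15,0,0,0,0],[1,-30,0,0,0,0],[2,-38,0,0,0,0],[2,-40,0,0,0,0],[2,-40,0,0,0,0],[2,-40,0,0,0,0],[2,-40,0,0,0,0],[2,-40,0,0,0,0],[2,-40,0,0,0,0],[2,-40,0,0,0,0]]'
python3 -m handwheel '[[2,-40,0,0,0,0],[2,-40,0,0,0,0],[0,-37,0,0,0,0],[0,-25,0,0,0,0],[0,-14,0,0,0,0],[0,-6,0,0,0,0],[0,0,0,0,0,0],[0,0,0,0,0,0]]'
python3 - <<'E'
from h import *
s=arm.state();print(s['ee_pos'],s['tcp_rot'])
d=cap('scene','scene8.png');b=cap('wrist','wrist8.png')
A=np.load('pics/wrist3.npz')['frame'];print(np.abs(A[230:384,170:330].astype(int)-b['frame'][230:384,170:330]).mean())
cv2.imwrite('pics/s8.png',np.hstack([cv2.resize(d['frame'][150:300,260:420,::-1],(400,375),interpolation=2),cv2.resize(b['frame'][:,:,::-1],(400,375))]))
E
```

```text
clock: 13.35
ee_pos: [0.5332, 0.1724, 0.3406]
tcp_rot: [0.0, 1.0, 0.0, -0.001]
force: [0.2, -1.0, -0.6]
finger_gap: 0.248
clock: 14.02
ee_pos: [0.5382, 0.3306, 0.341]
tcp_rot: [0.001, 1.0, -0.0, -0.0]
force: [-0.7, -2.3, -1.3]
finger_gap: 0.248
[0.53822482 0.33062429 0.34104416] [ 1.04928544e-03  9.99999301e-01 -4.49403545e-04 -3.08891948e-04]
2.7126217532467534
```

View pics/s8.png

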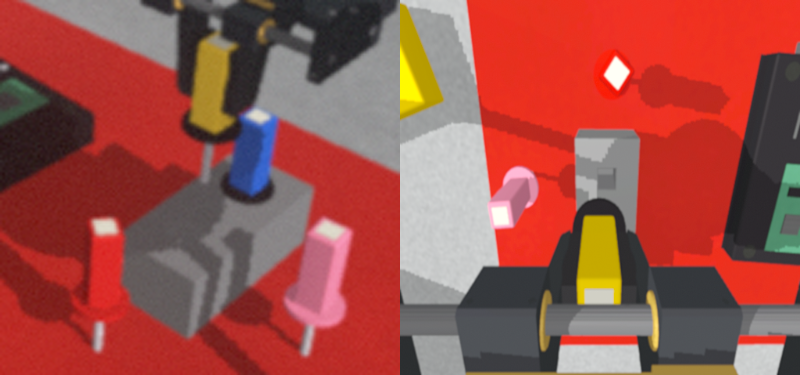

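```bash
python3 -m handwheel '[[0,4.5,0,0,0,0],[0,4,3,0,0,0],[0,0,10,0,0,0],[0,0,16,0,0,0],[0,0,16,0,0,0],[0,0,12,0,0,0],[0,0,8,0,0,0],[0,0,0,0,0,0],[0,0,0,0,0,0]]'
python3 - <<'E'
from h import *
d=cap('scene','scene9.png')
cv2.imwrite('pics/s9.png',cv2.resize(d['frame'][150:300,260:420,::-1],(640,600),interpolation=2))
E
```

```text
clock: 14.87
ee_pos: [0.5377, 0.324, 0.2764]
tcp_rot: [0.0, 1.0, 0.0, -0.0]
force: [-0.0, 0.2, -0.4]
finger_gap: 0.247
```

View pics/s9.png

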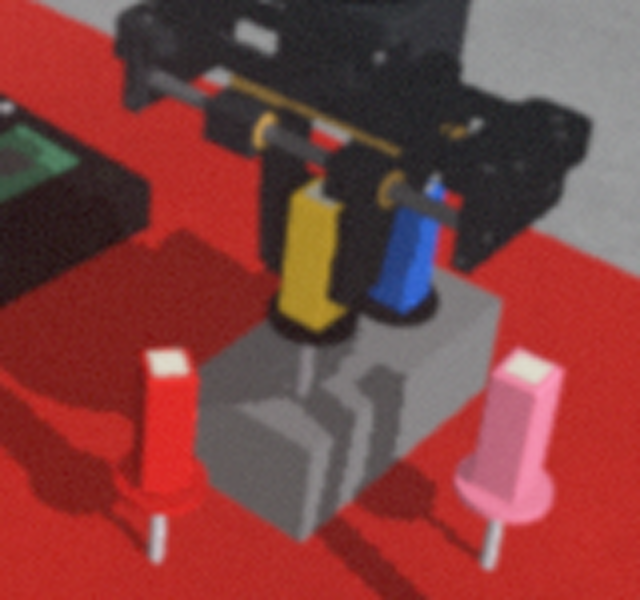

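The pin is entering the hole and the force is clear. Seating it, with a 1.5 mm correction in y.

```bash
python3 -m handwheel '[[0.4,1.5,5,0,0,0],[0,0,10,0,0,0],[0,0,9,0,0,0],[0,0,5,0,0,0],[0,0,2.5,0,0,0],[0,0,1.5,0,0,0],[0,0,0,0,0,0],[0,0,0,0,0,0]]'; python3 -m handwheel '[[0,0,0.5,0,0,0],[0,0,0,0,0,0],[0,0,0,0,0,0]]'
```

```text
clock: 15.58
ee_pos: [0.5382, 0.3227, 0.2439]
tcp_rot: [-0.0, 1.0, 0.001, 0.0]
force: [0.5, 0.6, 0.1]
finger_gap: 0.247
clock: 15.83
ee_pos: [0.5382, 0.3226, 0.2434]
tcp_rot: [-0.0, 1.0, 0.0, 0.0]
force: [0.5, 0.1, -0.9]
finger_gap: 0.248
```

```bash
python3 -m handwheel '[[0,0,0.5,0,0,0],[0,0,0,0,0,0],[0,0,0,0,0,0]]'; python3 -m handwheel '[[0,0,0.4,0,0,0],[0,0,0,0,0,0],[0,0,0,0,0,0]]'
```

```text
clock: 16.08
ee_pos: [0.5381, 0.3225, 0.2427]
tcp_rot: [0.0, 1.0, 0.0, -0.0]
force: [0.2, -0.4, -0.4]
finger_gap: 0.248
clock: 16.33
ee_pos: [0.5381, 0.3226, 0.2426]
tcp_rot: [0.0, 1.0, 0.0, 0.0]
force: [-1.3, -1.3, 4.2]
finger_gap: 0.247
```

Contact: it is seated, at 4 N and the same height as at pickup. Opening.

```bash
python3 -m handwheel '[[0,0,0,0,0,0],[0,0,0,0,0,0],[0,0,0,0,0,0],[0,0,0,0,0,0],[0,0,0,0,0,0],[0,0,0,0,0,0],[0,0,0,0,0,0],[0,0,0,0,0,0],[0,0,0,0,0,0],[0,0,0,0,0,0]]' 90;python3 -m handwheel '[[0,0,-5,0,0,0],[0,0,-10,0,0,0],[0,0,-20,0,0,0],[0,0,-30,0,0,0],[0,0,-30,0,0,0],[0,0,-30,0,0,0],[0,0,-20,0,0,0],[0,0,-10,0,0,0],[0,0,0,0,0,0],[0,0,0,0,0,0]]'
python3 - <<'E'
from h import *
s=arm.state();print(s['ee_pos'],s['force'],s['finger_gap'])
d=cap('scene','scene10.png');b=cap('wrist','wrist10.png')
P=cloud(b);t=(P[...,2]>.11)&(P[...,2]<.13)&(abs(P[...,1]-.32)<.03)
for c in ((P[...,0]>.5)&(P[...,0]<.57),(P[...,0]<.5)&(P[...,0]>.44)):
    print('tops',(t&c).sum(),cv2.minAreaRect(P[t&c][:,:2].astype(np.float32)*1000),P[t&c][:,2].mean())
P=cloud(d);m=(P[...,2]>.027)&(P[...,2]<.037)&(P[...,0]>.49)&(P[...,0]<.50)&(P[...,1]<-.1)&(P[...,1]>-.35);print('caddy end',np.percentile(P[m][:,1],1))
cv2.imwrite('pics/s10.png',np.hstack([cv2.resize(d['frame'][100:340,100:420,::-1],(400,300),interpolation=2),cv2.resize(b['frame'][:,:,::-1],(400,300))]))
E
```

```text
clock: 17.17
ee_pos: [0.5381, 0.3226, 0.2423]
tcp_rot: [0.0, 1.0, 0.0, -0.0]
force: [-1.0, 0.1, -0.8]
finger_gap: 0.9
clock: 18.0
ee_pos: [0.5379, 0.3224, 0.3972]
tcp_rot: [0.0, 1.0, 0.0, 0.0]
force: [-0.1, -0.1, 0.7]
finger_gap: 0.898
[0.53794374 0.32242103 0.39716438] [-0.0678015  -0.06221995  0.69733971] 0.8976607889027807
tops 691 ((538.3948974609375, 322.3999328613281), (21.511837005615234, 21.543567657470703), 89.7158203125) 0.11995231669144787
tops 577 ((462.5096435546875, 321.0975341796875), (22.107418060302734, 20.733665466308594), 0.22018881142139435) 0.1194503653036583
caddy end -0.21982598411542853
```

View pics/s10.png

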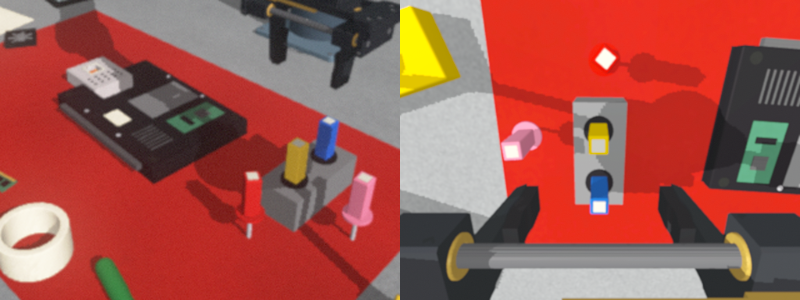

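The last views show the tool upright and seated in its hole (top z 0.120 as before), the brush unmoved, the caddy out and the gripper clear. Handing in.

```bash
python3 -c "
from plant import job_done
print(job_done())"
```

```text
the job is handed in; nothing more can be done
None
```

I completed the task and handed it in at about 18 s of the 53 s allowed; no verdict was reported.

- **Button and caddy:** I pressed the button with the pin to its bottom stop. The tip was then about 8 mm below the button's starting height, and the force rose to 7–9 N. I held it down for the whole push.
- **How far out:** the caddy's end measured roughly 67–70 mm out after the pin was lifted, from the scene and wrist views. An earlier reading during the push gave about 60 mm. That one was lower, probably because the gripper hid part of the view or my edge estimate was rough. Both are above 50 mm.
- **Tool return:** the tool is upright in its original hole, with its top at z 0.120 m as before and within 2 mm of where it started.
- **Brush:** the brush measured in the same place (within 0.5 mm).
- **Move back:** I overshot the hole by 8 mm in y while still well above the stand, and corrected that before lowering the tool.

No check failed. The largest force I saw was about 9 N.

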